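# Load a test coupon under the spring clip

## Task

Load the bare metal test coupon into the clip board for painting: slide it up to the spring clip, then hold the clip's red tail down with one fingertip so that its nose lifts, and with the other fingertip push the coupon under the nose until it is fully home against the stop. Then let the tail up so that the clip alone holds the coupon, and move clear. Only push the coupon along the board, never pick it up, and leave the padlock, pencil and tape where they lie.

Things in the scene. Friction and masses are not known exactly. Their poses are not given: they have to be found in the camera images.
- board: Dark wooden board fixed to the bench, 142 x 100 x 18 mm. Origin: on its underside (bench level), below the clip's hinge pin, on the centre line. +x is the push direction (toward the clip's tail), z up. Its top is at z = 18 mm, x = -132 to +10 mm. Two locating strips 6 mm high, 56 mm apart inside, run from x = -44 to -8 mm, with flared mouths out to about x = -62 mm.
- clip (a joint): Angle of the spring clip, rad, on a pin along the board's y at x = 0, 13 mm above the board's top. 0 = shut (nose 1 mm above the board); grows to 0.7 as the tail is pressed and the nose lifts. 0.30 = nose resting on the coupon; above 0.36 the coupon passes under. It springs back; about 5 N on the tail holds it at 0.55. The coupon cannot force the nose open.
- clip_tail (a point): Middle of the top face of the red tail, a plate 36 mm wide and 41 mm long that slopes up behind the pin (far end 32 mm above the board's top when shut) and overhangs the bench. Pressed to joint 0.55 it lies level, 3 mm above the board's top, at the board's x = +14 to +55 mm, and a fingertip can slide along it without changing the angle.
- clip_nose (a point): Middle of the clip's rolled steel nose, a bar 36 mm long across the board, 4 mm thick; shut, its front face is at x = -24 mm in the board's frame. The top of the clip, over the pin, is about 21 mm above the board's top.
- coupon_center (a point): Centre (half-way up) of the loose bare steel coupon, 30 mm along its x, 50 mm along its y, 8 mm thick, about 90 g, a 5 mm hole near either end. It starts flat on the board in front of the clip, its x roughly along the board's x. Fully home its centre is at x = -23, y = 0 (3 mm play either side), z = 22 mm in the board's frame.
- stop (a point): Centre of the front face of the steel stop under the clip, 7 mm high above the board, at x = -8 mm in the board's frame; the coupon's front edge meets it.
- padlock: Brass padlock, 61 x 40 x 17 mm, lying on the bench left of the board; bystander. Origin under its centre.
- pencil: Red carpenter's pencil, 165 mm long, 9 mm wide, lying on the bench right of the board; bystander. Origin under its centre.
- tape: Roll of masking tape, 100 mm across, 24 mm high, lying on the bench right of the clip; bystander. Origin under its centre.
There are look-alikes about, which are no part of the job. Of the things shaped like the part that bears coupon_center, the bare steel one is meant.

How it is judged:
On the way:
1. the clip is held open by its tail while the coupon goes in under its nose (value of joint clip above 0.34 rad and x of coupon_center in the frame of board above -0.036 m), for 0.1 s.
At the end, for the whole second after the job is handed in: The coupon lies flat on the board, its front edge within 2.5 mm of the stop, square within 0.08 rad and within 5 mm of the board's centre line; the clip is let go and its nose rests on the coupon (joint 0.25 to 0.335 rad, at rest) (x of coupon_center in the frame of board above -0.0255 m and y of coupon_center in the frame of board between -0.005 and 0.005 m and z of coupon_center in the frame of board below 0.024 m and angle between the x axis of coupon_center and the x axis of board, either way round below 0.08 rad and value of joint clip between 0.25 and 0.335 rad and velocity of joint clip below 0.1 rad/s); the robot touches nothing.
It fails at once if the coupon is lifted off the board (more than 6 mm), tipped, or pushed off the board (z of coupon_center in the frame of board above 0.028 m or z of coupon_center in the frame of board below 0.012 m or angle between coupon_center's own z axis and vertical above 0.3 rad).
It fails at once if the padlock, the pencil or the tape is moved more than 20 mm (distance of any of padlock, pencil, tape from where it was at the start of the episode above 0.02 m).
It also fails if it takes over 58 s, if anything falls off the work surface, if the arm or the gripper's body presses on something with over 40 N, if the wrist force passes 120 N, or if a joint passes its speed limit or range.

## Robot

A 6-joint arm with a two-finger parallel gripper is mounted at the origin on the work surface; the furniture and walls round the work are solid. World frame = base frame: x ahead of the robot, y to its left, z up, the work surface at z = 0. Lengths are in m, angles in rad, forces in N, time in s.
With the tool pointing down it reaches from about 0.35 to 0.85 m from the base axis. Payload 8.1 kg.
Tool frame: the origin (TCP) lies at the very end of the fingers, on their centre line; the grasp point (between the pads) lies 19 mm behind it; z points along the fingers, y is the direction in which the jaws open and shut (so a half turn about z gives the same grasp; the last joint's range is limited). The gripper opens to 93 mm and grips with 3 to 60 N. Pads are 15 mm wide; open, the fingers measure 128 mm over their backs; the gripper's body (75 mm by 188 mm) begins 65 mm behind the grasp point.
Start: joints at [-1.313, 0.13, 1.488, -0, 1.523, -0.085], TCP at [0.202, -0.565, 0.219] pointing down, gripper open.
Joint ranges: [-2.96, 2.96], [-0.89, 2.26], [0.02, 2.5], [-1.34, 4.48], [0, 2.73], [-2.66, 2.66]. Speed limits (rad/s): [2.39, 2.39, 2.79, 3.14, 3.14, 3.14].

## Interface

Orientations are given as a rotation vector (axis times angle).
In Python, from plant import * gives the robot as it stands.
- The arm moves only by the tool apply_moves, never from a script. Its argument "commands" is one flat list of numbers, 7 for each row, row after row: the shift along the world's x, y, z in cm, then the turn, a rotation vector about the world's x, y, z in rad, then the finger opening in cm, from 0 to 9.3. A call has 1 to 8 rows; each row shifts and turns the pose as measured when the row begins; what a row does not reach is not made up. A row lasts 1/8 s, in which the tool goes at most 62.5 mm and 10.7 degrees, less where a joint would pass 70% of its speed; a pose out of reach is approached as far as the arm can. A call with a gripper value outside its range is refused whole. The fingers move at their own pace and stop on an object; "squeeze" is the grip in N (left out, the last holds). Time passes only in rows, so rows that do not move let the fingers close. It gives the time, the measured TCP pose, the force and the opening at its end, in the units of the state.
- read_state(): the state, without advancing time (a new reading comes with each control period).
- read_camera(name): name is "side" or "top" or "wrist"; returns (picture, depth): 480x640x3 uint8, blue, green, red; 480x640 float32, m along the optical axis (not along the pixel's ray), 0 where there is no reading.
- camera_model(name): a dict with "intrinsics" (3x3 intrinsics, pixels), "R" (3x3) and "t" (3): a world point X has camera coordinates R X + t. Camera axes: x right, y down, z forward; pixel columns grow to the right and rows downward; lengths in m; the calibration is good to about 2 mm. A picture is of the moment at which its call begins: read the wrist's pose just before it. camera_model takes no time and is no camera call; for the wrist camera it gives the pose at the moment of the call.
- close_job(): hands the job in, once; it reports no verdict.
Trained networks look in the newest picture that a camera, given by its name, has taken for a name from the list of things; names that differ only in an ending like _2 or _b are one class to them, and where a whole thing is asked for, a point or a joint stands for the part that bears it (a point fixed in the world has none). Each returns a list of dicts, best first, with "conf" (0 to 1); they miss things now and then, are a little off and sometimes report something else, mostly with a low value. They report only what shows in the picture. A call takes as long as a camera call. They do not tell look-alikes from the thing itself.
- find_in(query, camera): "point" ([x, y, z] in m, in the coordinates of the camera as it stood for that picture, good to about 4 mm: the middle of the surface that is visible of it).
- cut_out(query, camera): "mask" (480x640 bool, what is visible of it).
- spot_point(query, camera): "point" ([x, y, z] in m, in the coordinates of the camera as it stood for that picture, good to about 4 mm: a listed point, or the origin of a listed thing).
The state is a dict: "t": time; "q": joint angles; "dq": joint speeds; "joint_torque": joint torques, N m; "tool_pos": TCP position; "orientation": TCP orientation; "force": force on the tool from outside, world axes, zero at the start; "wrist_torque": the same for the moment, N m; "opening": finger opening in m.
Only numpy, scipy, OpenCV 4.12 (cv2) and the standard library are available. Lean on these libraries where they do the work, as an engineer would, in place of code of your own. Each camera call takes 0.05 s, during which the arm holds its last target. There are 200 camera calls.

## Working session

There is one attempt and no reset: what is moved stays moved. The work goes in short steps, Python scripts to look and compute and a tool call to move; the robot and the scene stay as the last step left them, time stands still between calls to the robot, and variables do not carry over. Pictures are saved under pics/ and viewed, about 8 in all and at most 12, crops included, and the job is handed in when it is done.

Besides the shell and the picture viewer there is one more tool, called after ">>>" as name(argument=value, ...) on one line, values as JSON. apply_moves: Moves the arm, as the interface text tells. Its arguments: {"type":"object","properties":{"commands":{"type":"array"},"squeeze":{"type":"number"}},"required":["commands"]}

```bash
ls; mkdir -p pics
cat > h.py <<'E'
from plant import *
import numpy as np, cv2
def w(name,p):
    m=camera_model(name); return np.array(m["R"]).T@(np.array(p)-np.array(m["t"]))
def px(name,X):
    m=camera_model(name); c=np.array(m["R"])@np.array(X)+np.array(m["t"]); u=np.array(m["intrinsics"])@c; return u[:2]/u[2]
def back(name,u,v,z):
    # pixel to world on plane z
    m=camera_model(name); R=np.array(m["R"]); d=R.T@np.linalg.inv(np.array(m["intrinsics"]))@np.array([u,v,1.]); o=-R.T@np.array(m["t"])
    return o+d*(z-o[2])/d[2]
E
python3 - <<'E'
from h import *
for c in ("top","side"):
    p,d=read_camera(c); cv2.imwrite(f"pics/{c}0.png",p); np.save(f"pics/{c}0d.npy",d)
    for q in ("coupon_center","clip_tail","clip_nose","stop","board","padlock","pencil","tape"):
        for r in spot_point(q,c)[:3]:
            X=w(c,r["point"]); print(c,q,round(r["conf"],2),X.round(3),px(c,X).round())
    m=camera_model(c); print(c,(-np.array(m["R"]).T@np.array(m["t"])).round(3))
print(read_state())
E
```

```text
pics
top coupon_center 0.79 [ 0.406 -0.139  0.007] [324. 333.]
top coupon_center 0.58 [ 0.527 -0.155  0.023] [332. 261.]
top clip_tail 0.62 [ 0.656 -0.147  0.041] [326. 184.]
top clip_nose 0.58 [ 0.596 -0.15   0.026] [329. 220.]
top stop 0.81 [ 0.611 -0.151  0.02 ] [329. 212.]
top board 0.93 [ 0.624 -0.148 -0.001] [327. 208.]
top padlock 0.77 [ 0.601 -0.059  0.004] [276. 221.]
top padlock 0.66 [ 0.608 -0.156  0.02 ] [332. 214.]
top pencil 0.63 [ 0.513 -0.222  0.001] [371. 269.]
top [ 0.417 -0.138  0.927]
side coupon_center 0.96 [ 0.405 -0.145  0.002] [418. 266.]
side coupon_center 0.57 [ 0.529 -0.156  0.019] [343. 256.]
side clip_tail 0.9 [ 0.65  -0.148  0.042] [270. 247.]
side clip_nose 0.58 [ 0.595 -0.151  0.024] [304. 256.]
side stop 0.86 [ 0.61  -0.147  0.027] [295. 255.]
side board 0.7 [ 0.617 -0.151  0.003] [291. 267.]
side padlock 0.9 [ 0.601 -0.056 -0.003] [299. 298.]
side padlock 0.39 [ 0.618 -0.15   0.002] [291. 268.]
side tape 0.78 [ 0.647 -0.276 -0.   ] [280. 240.]
side [0.555 0.652 0.391]
{'t': 0.9, 'q': array([-1.31341764e+00,  1.30353244e-01,  1.48821811e+00,  2.39131146e-05,
        1.52302976e+00, -8.54200804e-02]), 'dq': array([ 0.00043303, -0.00059234, -0.00095581, -0.00106907, -0.00048621,
       -0.00063324]), 'joint_torque': array([-1.00975740e-03, -5.59757602e+01, -4.92060542e+01,  7.67830876e-02,
        2.27599090e-02, -1.59266426e-05]), 'tool_pos': array([ 0.2016903 , -0.56507448,  0.21865321]), 'orientation': array([-3.09554903e+00, -5.35830870e-01, -3.62394821e-05]), 'force': array([0.14366846, 0.18670938, 0.55307824]), 'wrist_torque': array([-0.02911853, -0.047271  ,  0.02145399]), 'opening': 0.0928268904025855}
```

View pics/top0.png

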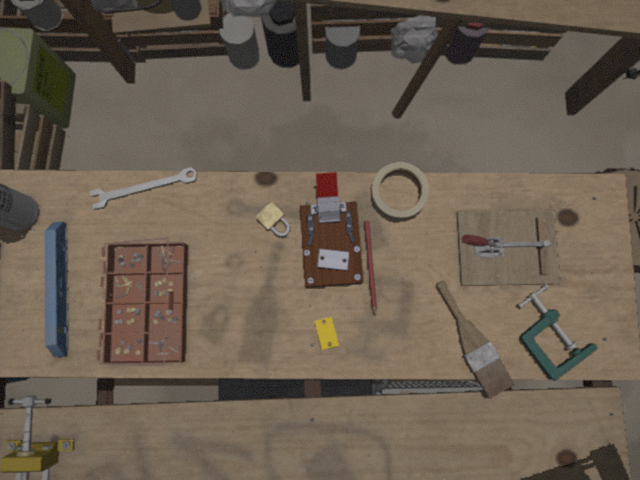

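View pics/side0.png

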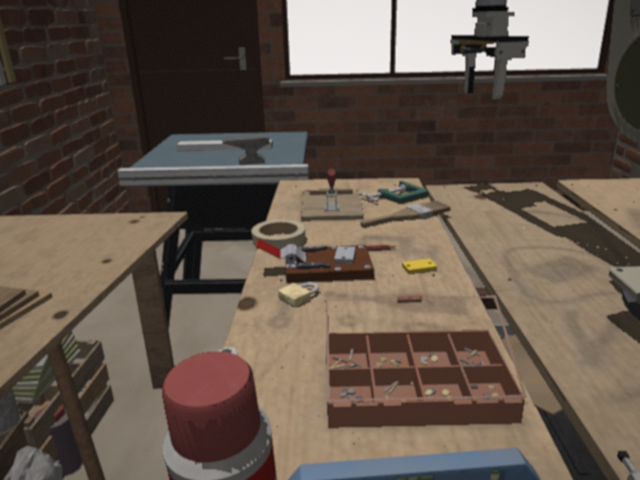

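The top view shows two coupon-shaped things: a yellow plate lying on the bench at (327,333), and a grey metal plate on the board in front of the clip at (334,260). The grey one fits "bare steel, on the board". I'll confirm it in a wrist-camera close-up, so I'm moving over the board now.

>>> apply_moves(commands=[4.2, 4.3, 1, 0, 0, 0.15, 9.3, 4.2, 4.3, 1, 0, 0, 0.15, 9.3, 4.2, 4.3, 1, 0, 0, 0.15, 9.3, 4.2, 4.3, 1, 0, 0, 0.15, 9.3, 4.2, 4.3, 1, 0, 0, 0.15, 9.3, 4.2, 4.3, 1, 0, 0, 0.15, 9.3, 4.2, 4.3, 1, 0, 0, 0.15, 9.3, 4.2, 4.3, 1, 0, 0, 0.15, 9.3])

```text
t: 1.9
tool_pos: [0.5416, -0.2132, 0.3003]
orientation: [2.218, 2.222, -0.0]
force: [0.0, -1.8, -0.6]
opening: 0.0929
```

```bash
cat >> h.py <<'E'
from scipy.spatial.transform import Rotation as Ro
def pose():
    s=read_state(); R=Ro.from_rotvec(s["orientation"]).as_matrix()
    print("t",round(s["t"],2),"p",s["tool_pos"].round(4),"F",s["force"].round(1),"op",round(s["opening"],4)); print(R.round(3)); return s,R
E
python3 - <<'E'
from h import *
pose()
p,d=read_camera("wrist"); cv2.imwrite("pics/w1.png",p)
m=camera_model("wrist"); print((-m["R"].T@m["t"]).round(3), m["R"].round(2))
E
```

```text
t 1.9 p [ 0.5416 -0.2132  0.3003] F [ 0.  -1.8 -0.6] op 0.0929
[[-0.001  1.     0.001]
 [ 1.     0.002 -0.002]
 [-0.002  0.001 -1.   ]]
[ 0.544 -0.125  0.468] [[ 1.    0.01  0.  ]
 [ 0.01 -0.96  0.29]
 [ 0.01 -0.29 -0.96]]
```

View pics/w1.png

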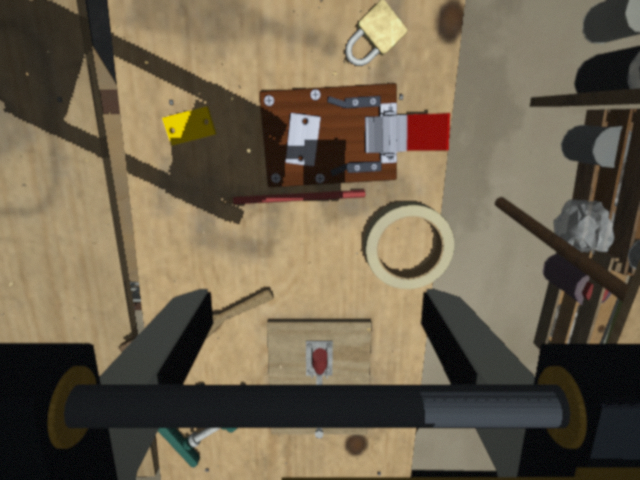

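The wrist view shows the grey steel coupon on the board at (303,139), with the strips and grey clip to its right and the red tail at (428,132). The yellow look-alike is off the board at (188,126). One enlarged crop to confirm this, plus a measurement of the poses.

Run:
```python
from h import *
p=cv2.imread("pics/w1.png"); c=p[70:205,215:475]; cv2.imwrite("pics/w1c.png",cv2.resize(c,None,fx=3,fy=3,interpolation=cv2.INTER_CUBIC))
read_camera("wrist")
for q in ("board","coupon_center","clip_tail"):
    for r in cut_out(q,"wrist")[:2]:
        m=r["mask"].astype(np.uint8); z={"board":.018,"coupon_center":.026,"clip_tail":.04}[q]
        v,u=np.nonzero(m)
        if q=="coupon_center" or q=="board":
            cn=max(cv2.findContours(m,0,cv2.CHAIN_APPROX_NONE)[0],key=cv2.contourArea)[:,0]
            X=np.array([back("wrist",a,b,z)[:2] for a,b in cn])*1000
            print(q,round(r["conf"],2),(u.mean().round(),v.mean().round()),cv2.minAreaRect(X.astype(np.float32)))
        else: print(q,round(r["conf"],2),u.min(),u.max(),v.min(),v.max())
for q in ("board","coupon_center","clip_tail","clip_nose","stop"):
    for r in spot_point(q,"wrist")[:2]: print(q,round(r["conf"],2),w("wrist",r["point"]).round(4))
for a,b in ((261,91),(268,188),(396,84),(397,181)): print(back("wrist",a,b,.018).round(4))
```

```text
board 0.69 (np.float64(342.0), np.float64(140.0)) ((578.8336181640625, -156.554443359375), (197.0413055419922, 100.27056121826172), 2.3167433738708496)
coupon_center 0.86 (np.float64(298.0), np.float64(145.0)) ((521.1854248046875, -161.98927307128906), (50.17173767089844, 30.250526428222656), 81.44710540771484)
coupon_center 0.65 (np.float64(185.0), np.float64(130.0)) ((405.1039123535156, -146.25181579589844), (49.80327224731445, 28.279146194458008), 13.106593132019043)
clip_tail 0.75 360 443 121 159
board 0.95 [ 6.133e-01 -1.649e-01 -4.000e-04]
coupon_center 0.72 [ 0.5169 -0.1607  0.0222]
coupon_center 0.7 [ 0.395  -0.1507  0.0042]
clip_tail 0.88 [ 0.6423 -0.1569  0.0399]
stop 0.69 [ 0.6004 -0.161   0.0216]
[ 0.4831 -0.1098  0.018 ]
[ 0.4862 -0.2098  0.018 ]
[ 0.621  -0.1038  0.018 ]
[ 0.6272 -0.2029  0.018 ]
```

View pics/w1c.png

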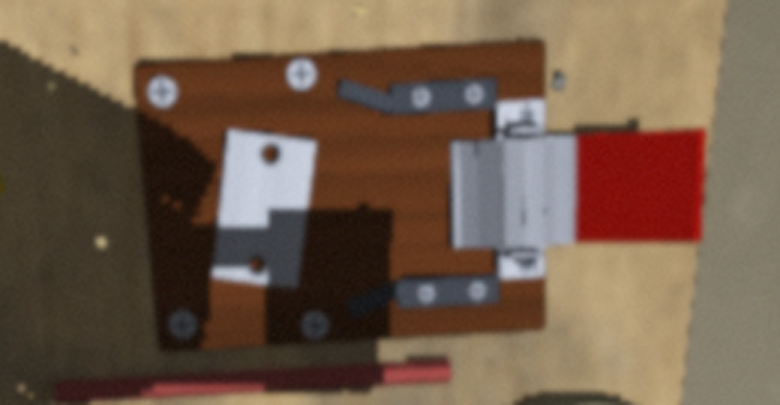

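The crop confirms it: a bare steel plate with two holes, tilted slightly. The arm was still settling during those readings, so I'll measure again now that it stands still.

```bash
cat > meas.py <<'E'
from h import *
def rect(q,z,cam="wrist"):
    for r in cut_out(q,cam)[:2]:
        m=r["mask"].astype(np.uint8)
        cn=max(cv2.findContours(m,0,cv2.CHAIN_APPROX_NONE)[0],key=cv2.contourArea)[:,0]
        X=np.array([back(cam,a,b,z)[:2] for a,b in cn])*1000
        print(q,round(r["conf"],2),cv2.minAreaRect(X.astype(np.float32)))
E
python3 - <<'E'
from meas import *
pose()
p,d=read_camera("wrist"); cv2.imwrite("pics/w2.png",p)
rect("coupon_center",.026)
for q in ("board","clip_tail","clip_nose","stop","coupon_center"):
    for r in spot_point(q,"wrist")[:1]: print(q,round(r["conf"],2),w("wrist",r["point"]).round(4))
pose()
# board colour mask
hsv=cv2.cvtColor(p,cv2.COLOR_BGR2HSV)
print([hsv[v,u] for u,v in((330,105),(330,130),(350,180),(275,150),(375,95))], (p[150,160],hsv[60,250]))
# straight edges of board: darkness transitions
g=p.astype(int).sum(2)
print(g[70:110:2,370], g[160:200:2,370], g[95:105:5,390:410])
E
```

```text
t 2.4 p [ 0.5396 -0.2159  0.2996] F [-0.9  0.3  0.5] op 0.093
[[ 0.006  1.     0.   ]
 [ 1.    -0.006 -0.001]
 [-0.001  0.    -1.   ]]
coupon_center 0.94 ((526.7667236328125, -154.90162658691406), (50.3824462890625, 30.105363845825195), 82.68327331542969)
coupon_center 0.8 ((409.7782897949219, -141.35328674316406), (50.40003967285156, 29.51325035095215), 13.84235668182373)
board 0.57 [ 0.618  -0.1529  0.0032]
clip_tail 0.81 [ 0.6498 -0.1483  0.0409]
clip_nose 0.9 [ 0.5976 -0.1508  0.0226]
stop 0.77 [ 0.6104 -0.1495  0.0213]
coupon_center 0.67 [ 0.6189 -0.1533  0.0017]
t 2.75 p [ 0.5403 -0.215   0.2998] F [ 0.5  0.5 -0.3] op 0.093
[[ 0.004  1.     0.001]
 [ 1.    -0.004 -0.001]
 [-0.001  0.001 -1.   ]]
[array([ 12, 176,  97], dtype=uint8), array([ 12, 178,  96], dtype=uint8), array([ 15, 103, 119], dtype=uint8), array([ 12, 165,  31], dtype=uint8), array([115,  29, 148], dtype=uint8)] (array([108, 144, 167], dtype=uint8), array([ 20,  91, 177], dtype=uint8))
[419 415 420 421 414 349 194 175 180 167 165 167 212 230 226 226 223 170
 183 182] [200 233 224 227 197 164 173 164 172 232 370 399 390 392 394 392 390 396
 398 410] [[179 171 170 174 171 178 177 205 284 345 354 358 370 362 361 397 423 427
  421 414]
 [480 463 467 483 502 502 506 483 427 412 431 434 438 436 434 436 429 430
  421 423]]
```

Run:
```python
from meas import *
p=cv2.imread("pics/w2.png"); g=cv2.GaussianBlur(p[:,:,0].astype(float)+p[:,:,1]+p[:,:,2],(0,0),.8)
def fit(pts):
    X=np.array([back("wrist",a,b,.018)[:2] for a,b in pts],np.float32)
    vx,vy,x0,y0=cv2.fitLine(X,cv2.DIST_HUBER,0,.0005,.0001).ravel(); return vy/vx,x0,y0
top=[];bot=[]
for u in range(305,390,3):
    d=np.diff(g[72:100,u]); top.append((u,72+d.argmin()+.5))
for u in range(340,392,3):
    d=np.diff(g[165,u:u+1]); d=np.diff(g[168:192,u]); bot.append((u,168+d.argmax()+.5))
print(top[::5],bot[::4])
for pts in(top,bot):
    k,x0,y0=fit(pts); print("yaw",round(float(np.arctan(k)),4),"y at x=.55,.62",y0+k*(.55-x0),y0+k*(.62-x0))
hsv=cv2.cvtColor(p,cv2.COLOR_BGR2HSV)
red=((hsv[:,:,1]>180)&((hsv[:,:,0]<8)|(hsv[:,:,0]>172))&(hsv[:,:,2]>80)).astype(np.uint8); red[:, :395]=0; red[170:]=0
r=cv2.minAreaRect(np.argwhere(red)[:,::-1].astype(np.float32)); print(r)
ref=[]
for v in range(92,118,3):
    d=np.diff(g[v,385:415]); ref.append((385+d.argmax()+.5,v))
X=np.array([back("wrist",a,b,.018)[:2] for a,b in ref]); print(X.round(4))
```

```text
[(305, np.float64(85.5)), (320, np.float64(95.5)), (335, np.float64(83.5)), (350, np.float64(82.5)), (365, np.float64(81.5)), (380, np.float64(80.5))] [(340, np.float64(180.5)), (352, np.float64(179.5)), (364, np.float64(178.5)), (376, np.float64(178.5)), (388, np.float64(177.5))]
yaw 0.0695 y at x=.55,.62 -0.102623284 -0.09775383
yaw 0.062 y at x=.55,.62 -0.20206729 -0.19771928
((430.5, 128.0), (36.0, 41.0), 90.0)
[[ 0.6236 -0.1104]
 [ 0.6237 -0.1134]
 [ 0.6249 -0.1163]
 [ 0.6199 -0.1192]
 [ 0.6211 -0.1221]
 [ 0.6212 -0.1251]
 [ 0.6131 -0.128 ]
 [ 0.6195 -0.131 ]
 [ 0.6123 -0.134 ]]
```

Board frame: origin about (0.618, -0.148), yaw about 0.065. The coupon is at board x of about -91 mm and turned about -0.19 rad relative to the board. I'll close the fingers and go behind it.

>>> apply_moves(commands=[-1.3, 1.4, -5, 0, 0, 0.07, 0, -1.4, 1.5, -5, 0, 0, 0, 0, -1.3, 1.4, -5, 0, 0, 0, 0, -1.3, 1.4, -5, 0, 0, 0, 0, 0, 0, 0, 0, 0, 0, 0])

```text
t: 3.38
tool_pos: [0.4853, -0.1566, 0.0962]
orientation: [2.141, 2.292, 0.001]
force: [-0.2, 0.1, -0.1]
opening: 0.0479
```

```bash
cat >> meas.py <<'E'
O=np.array([.618,-.148]); YAW=.065
c_,s_=np.cos(YAW),np.sin(YAW); RB=np.array([[c_,-s_],[s_,c_]])
def st():
    s,R=pose(); print("board-frame mm",(RB.T@(s["tool_pos"][:2]-O)*1000).round(1),"z",round(s["tool_pos"][2]*1000,1),"tool y yaw rel board",round(float(np.arctan2(R[1,1],R[0,1])-YAW),3))
def to(x,y,z):  # shift in cm to a board-frame target (mm)
    s=read_state(); t=np.r_[O+RB@np.array([x,y])/1000,z/1000]; print("to",(x,y,z),((t-s["tool_pos"])*100).round(2))
E
python3 -c "
from meas import *
st(); to(-131,-1,21.5)"
```

```text
t 3.38 p [ 0.4853 -0.1566  0.0962] F [-0.2  0.1 -0.1] op 0.0479
[[-0.068  0.998  0.004]
 [ 0.998  0.068 -0.003]
 [-0.003  0.004 -1.   ]]
board-frame mm [-133.    0.] z 96.2 tool y yaw rel board 0.003
to (-131, -1, 21.5) [ 0.21 -0.09 -7.47]
```

>>> apply_moves(commands=[0.2, -0.1, -2, 0, 0, 0, 0, 0, 0, 0, 0, 0, 0, 0, 0, 0, 0, 0, 0, 0, 0, 0, 0, 0, 0, 0, 0, 0, 0, 0, -3, 0, 0, 0, 0, 0, 0, -2, 0, 0, 0, 0, 0, 0, -0.4, 0, 0, 0, 0])

```text
t: 4.25
tool_pos: [0.4986, -0.1636, 0.0364]
orientation: [2.127, 2.276, 0.012]
force: [-0.1, -0.2, -0.1]
opening: 0.0007
```

Run:
```python
from meas import *
st(); to(-131,-1,21.5)
p,d=read_camera("wrist"); rect("coupon_center",.026); cv2.imwrite("pics/w3.png",p)
```

```text
t 4.25 p [ 0.4986 -0.1636  0.0364] F [-0.1 -0.2 -0.1] op 0.0007
[[-0.067  0.997  0.025]
 [ 0.998  0.068 -0.012]
 [-0.014  0.024 -1.   ]]
board-frame mm [-120.1   -7.8] z 36.4 tool y yaw rel board 0.003
to (-131, -1, 21.5) [-1.13  0.61 -1.49]
coupon_center 0.82 ((527.041015625, -155.11683654785156), (53.27663803100586, 32.39421463012695), 82.9364013671875)
coupon_center 0.8 ((412.9568176269531, -136.2189178466797), (48.097774505615234, 28.61362075805664), 13.730755805969238)
```

View pics/w3.png

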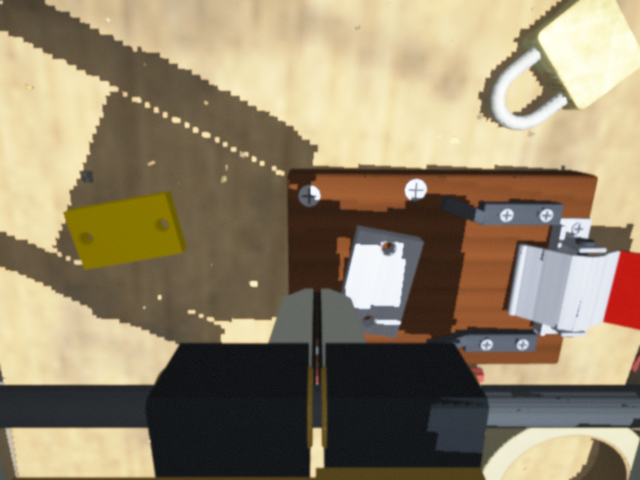

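The wrist view shows the closed fingertips at about (317,300), behind and below the coupon at (385,280). The pose has drifted by about 13 mm and tilted slightly, so I'll check the settled state before correcting.

```bash
cat >> meas.py <<'E'
    R=Ro.from_rotvec(s["orientation"]).as_matrix(); ax=np.array([0,np.cos(YAW)*0,0])
    yv=np.r_[RB[:,0],0]; zv=np.array([0,0,-1.]); T=np.c_[np.cross(yv,zv),yv,zv]
    print("turn",Ro.from_matrix(T@R.T).as_rotvec().round(3))
E
python3 -c "
from meas import *
st(); to(-132,-1,30)"
```

```text
t 4.35 p [ 0.499  -0.1638  0.0371] F [ 0.7 -0.   0.7] op 0.0005
[[-0.067  0.997  0.025]
 [ 0.998  0.068 -0.013]
 [-0.015  0.024 -1.   ]]
board-frame mm [-119.7   -8. ] z 37.1 tool y yaw rel board 0.003
to (-132, -1, 30) [-1.27  0.62 -0.71]
turn [ 0.013  0.025 -0.003]
```

>>> apply_moves(commands=[-1.3, 0.6, -0.7, 0.013, 0.025, 0, 0, 0, 0, 0, 0, 0, 0, 0])

```text
t: 4.6
tool_pos: [0.4862, -0.1578, 0.0315]
orientation: [2.145, 2.295, 0.001]
force: [0.1, 0.5, -0.3]
opening: 0.0003
```

```bash
python3 -c "
from meas import *
st(); to(-131,-1,21.5)"
```

```text
t 4.6 p [ 0.4862 -0.1578  0.0315] F [ 0.1  0.5 -0.3] op 0.0003
[[-0.068  0.998  0.001]
 [ 0.998  0.068  0.   ]
 [ 0.     0.001 -1.   ]]
board-frame mm [-132.2   -1.2] z 31.5 tool y yaw rel board 0.003
to (-131, -1, 21.5) [ 0.12  0.03 -1.  ]
turn [-0.     0.001 -0.003]
```

>>> apply_moves(commands=[0.1, 0, -1.0, 0, 0, 0, 0, 0.6, 0.04, 0, 0, 0, 0, 0, 0.6, 0.04, 0, 0, 0, 0, 0, 0.6, 0.04, 0, 0, 0, 0, 0])

```text
t: 5.1
tool_pos: [0.5068, -0.1568, 0.0215]
orientation: [2.144, 2.294, 0.001]
force: [-1.4, -1.0, -0.8]
opening: 0.0005
```

Run:
```python
from meas import *
st(); to(-76,-1,21.5)
read_camera("wrist"); rect("coupon_center",.026)
```

```text
t 5.1 p [ 0.5068 -0.1568  0.0215] F [-1.4 -1.  -0.8] op 0.0005
[[-0.067  0.998  0.002]
 [ 0.998  0.067 -0.   ]
 [-0.001  0.002 -1.   ]]
board-frame mm [-111.5   -1.6] z 21.5 tool y yaw rel board 0.002
to (-76, -1, 21.5) [ 3.54  0.29 -0.  ]
turn [ 0.     0.002 -0.002]
coupon_center 0.8 ((532.6802368164062, -148.36277770996094), (43.13984680175781, 31.317869186401367), 87.36431121826172)
coupon_center 0.73 ((415.34674072265625, -135.16819763183594), (48.66862106323242, 28.426374435424805), 13.851088523864746)
```

>>> apply_moves(commands=[0.6, 0.04, 0, 0, 0, 0, 0, 0.6, 0.04, 0, 0, 0, 0, 0, 0.6, 0.04, 0, 0, 0, 0, 0])

```text
t: 5.58
tool_pos: [0.526, -0.1556, 0.0217]
orientation: [2.144, 2.294, 0.002]
force: [-0.8, -0.0, 0.5]
opening: 0.0005
```

Run:
```python
from meas import *
st(); to(-76,-1,21.5)
p,d=read_camera("wrist"); rect("coupon_center",.026); cv2.imwrite("pics/w4.png",p[130:430,220:640])
```

```text
t 5.58 p [ 0.526  -0.1556  0.0217] F [-0.8 -0.   0.5] op 0.0005
[[-0.067  0.998  0.002]
 [ 0.998  0.067 -0.001]
 [-0.001  0.002 -1.   ]]
board-frame mm [-92.3  -1.6] z 21.7 tool y yaw rel board 0.002
to (-76, -1, 21.5) [ 1.62  0.17 -0.02]
turn [ 0.001  0.002 -0.002]
coupon_center 0.79 ((417.5783386230469, -134.75177001953125), (49.6644287109375, 28.5855770111084), 13.270928382873535)
coupon_center 0.56 ((550.2266235351562, -146.36538696289062), (30.564069747924805, 44.5163688659668), 3.8771591186523438)
```

View pics/w4.png

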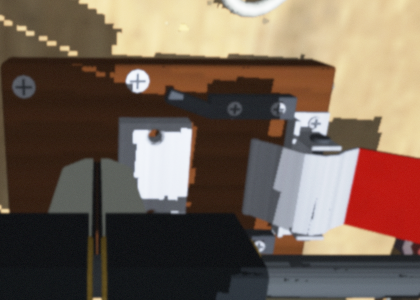

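The crop shows the coupon square, with its hole at (155,135), and heading centred between the strips. Its rear edge is about 10 mm ahead of the TCP. Pushing on to just short of the nose.

>>> apply_moves(commands=[0.6, 0.04, 0, 0, 0, 0, 0, 0.6, 0.04, 0, 0, 0, 0, 0, 0.6, 0.04, 0, 0, 0, 0, 0, 0.4, 0.03, 0, 0, 0, 0, 0])

```text
t: 6.18
tool_pos: [0.5496, -0.154, 0.0218]
orientation: [2.144, 2.294, 0.002]
force: [-1.2, -0.2, 1.9]
opening: 0.0004
```

Run:
```python
from meas import *
st(); to(-80,-1,21.5)
p,d=read_camera("wrist"); rect("coupon_center",.026)
```

```text
t 6.17 p [ 0.5496 -0.154   0.0218] F [-1.2 -0.2  1.9] op 0.0004
[[-0.068  0.998  0.002]
 [ 0.998  0.068 -0.001]
 [-0.001  0.002 -1.   ]]
board-frame mm [-68.7  -1.6] z 21.8 tool y yaw rel board 0.003
to (-80, -1, 21.5) [-1.13 -0.02 -0.03]
turn [ 0.001  0.002 -0.003]
coupon_center 0.84 ((427.8060607910156, -132.77969360351562), (34.31580352783203, 27.925168991088867), 14.17052936553955)
coupon_center 0.6 ((573.40869140625, -144.95181274414062), (30.173099517822266, 45.252906799316406), 4.387601375579834)
```

>>> apply_moves(commands=[-0.8, -0.05, 0, 0, 0, 0, 0, -0.3, 0, 4, 0, 0, 0, 7.8, 0, 0, 4, 0, 0, 0, 7.8, 2.5, 0.2, 0, 0, 0, 0, 7.8, 2.5, 0.2, 0, 0, 0, 0, 7.8, 0, 0, 0, 0, 0, 0, 7.8, 0, 0, 0, 0, 0, 0, 7.8, 0, 0, 0, 0, 0, 0, 7.8])

```text
t: 7.28
tool_pos: [0.5837, -0.1505, 0.1033]
orientation: [-2.146, -2.294, 0.0]
force: [0.5, -0.2, 1.4]
opening: 0.0659
```

Run:
```python
from meas import *
st(); to(-22,0,60)
p,d=read_camera("wrist"); rect("coupon_center",.026); cv2.imwrite("pics/w5.png",p)
for q in ("stop","clip_tail","clip_nose","board"):
    for r in spot_point(q,"wrist")[:1]: X=w("wrist",r["point"]); print(q,round(r["conf"],2),X.round(4),(RB.T@(X[:2]-O)).round(4))
st()
```

```text
t 7.28 p [ 0.5837 -0.1505  0.1033] F [ 0.5 -0.2  1.4] op 0.0659
[[-0.067  0.998 -0.   ]
 [ 0.998  0.067  0.   ]
 [ 0.    -0.    -1.   ]]
board-frame mm [-34.4  -0.3] z 103.3 tool y yaw rel board 0.002
to (-22, 0, 60) [ 1.23  0.11 -4.33]
turn [-0.    -0.    -0.002]
coupon_center 0.96 ((417.5289001464844, -136.68539428710938), (51.68674850463867, 28.32061767578125), 13.88821792602539)
coupon_center 0.89 ((573.9812622070312, -148.7437744140625), (29.796798706054688, 51.24256134033203), 4.346611976623535)
stop 0.83 [ 0.6105 -0.1504  0.0257] [-0.0077 -0.0019]
clip_tail 0.93 [ 0.6518 -0.1464  0.0435] [ 0.0339 -0.0006]
clip_nose 0.8 [ 0.6003 -0.1501  0.0213] [-0.0178 -0.0009]
board 0.79 [ 0.6174 -0.1536  0.0043] [-0.0009 -0.0056]
t 7.58 p [ 0.5845 -0.1505  0.1036] F [ 0.4 -0.8  0.6] op 0.0776
[[-0.067  0.998  0.001]
 [ 0.998  0.067  0.   ]
 [ 0.     0.001 -1.   ]]
board-frame mm [-33.5  -0.3] z 103.6 tool y yaw rel board 0.002
```

View pics/w5.png

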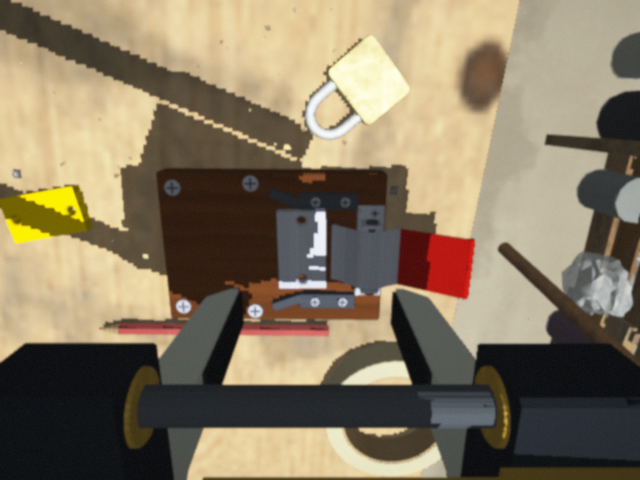

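The wrist view shows the coupon in the strips just short of the nose (centre 302,248) and square. The tail is at (435,264) and the fingers are open to 78 mm. Moving over the clip and partway down.

>>> apply_moves(commands=[1.05, 0.1, -2, 0, 0, 0, 7.8, 0, 0, -2, 0, 0, 0, 7.8])

```text
t: 7.82
tool_pos: [0.5969, -0.1502, 0.065]
orientation: [2.143, 2.291, 0.004]
force: [-0.2, -1.0, 0.2]
opening: 0.0782
```

Run:
```python
from meas import *
st(); to(-23,0,50)
```

```text
t 7.83 p [ 0.5969 -0.1502  0.065 ] F [-0.2 -1.   0.2] op 0.0782
[[-0.067  0.998  0.005]
 [ 0.998  0.067 -0.001]
 [-0.002  0.005 -1.   ]]
board-frame mm [-21.2  -0.8] z 65.0 tool y yaw rel board 0.002
to (-23, 0, 50) [-0.18  0.07 -1.5 ]
turn [ 0.001  0.005 -0.002]
```

>>> apply_moves(commands=[-0.2, 0.07, -1.5, 0, 0.005, 0, 7.8, 0, 0, -1.0, 0, 0, 0, 7.8, 0, 0, -0.6, 0, 0, 0, 7.8])

```text
t: 8.2
tool_pos: [0.5928, -0.149, 0.0302]
orientation: [-2.144, -2.292, 0.005]
force: [-2.6, -0.0, 4.9]
opening: 0.0778
```

Run:
```python
from meas import *
st(); to(-23,0,21.5)
```

```text
t 8.2 p [ 0.5928 -0.149   0.0302] F [-2.6 -0.   4.9] op 0.0778
[[-0.067  0.998 -0.004]
 [ 0.998  0.067 -0.   ]
 [-0.    -0.004 -1.   ]]
board-frame mm [-25.3   0.6] z 30.2 tool y yaw rel board 0.002
to (-23, 0, 21.5) [ 0.23 -0.04 -0.87]
turn [ 0.    -0.004 -0.002]
```

>>> apply_moves(commands=[0.15, 0, -0.5, 0, -0.004, 0, 7.8, 0, 0, -0.4, 0, 0, 0, 7.8])

```text
t: 8.45
tool_pos: [0.5922, -0.1492, 0.0219]
orientation: [-2.144, -2.292, 0.005]
force: [-12.2, 2.5, 14.7]
opening: 0.0778
```

Run:
```python
from meas import *
st(); to(-23,0,21.5)
p,d=read_camera("wrist"); cv2.imwrite("pics/w6.png",p); rect("coupon_center",.026); st()
p,d=read_camera("side"); cv2.imwrite("pics/s6.png",cv2.resize(p[200:300,220:400],None,fx=4,fy=4,interpolation=cv2.INTER_CUBIC))
```

```text
t 8.45 p [ 0.5922 -0.1492  0.0219] F [-12.2   2.5  14.7] op 0.0778
[[-0.067  0.998 -0.005]
 [ 0.998  0.067 -0.   ]
 [ 0.    -0.005 -1.   ]]
board-frame mm [-25.9   0.5] z 21.9 tool y yaw rel board 0.002
to (-23, 0, 21.5) [ 0.29 -0.03 -0.04]
turn [ 0.    -0.005 -0.002]
coupon_center 0.92 ((574.18701171875, -148.65011596679688), (30.668121337890625, 52.57434844970703), 4.068916320800781)
t 8.55 p [ 0.5923 -0.1492  0.0221] F [-9.5  2.6 13.4] op 0.0779
[[-0.067  0.998 -0.004]
 [ 0.998  0.067 -0.   ]
 [ 0.    -0.004 -1.   ]]
board-frame mm [-25.7   0.4] z 22.1 tool y yaw rel board 0.002
```

View pics/s6.png

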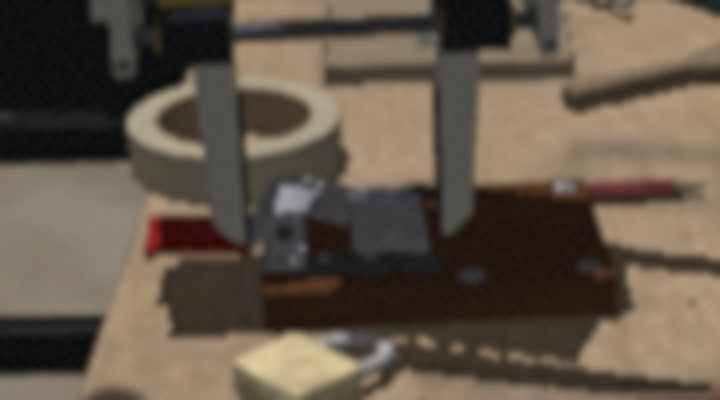

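The side view shows the tail pressed level by the left finger, the nose lifted, and the right finger just behind the coupon. Pushing.

>>> apply_moves(commands=[0.5, 0.03, 0, 0, 0, 0, 7.8, 0.5, 0.03, 0, 0, 0, 0, 7.8, 0.5, 0.03, 0, 0, 0, 0, 7.8])

```text
t: 8.98
tool_pos: [0.6057, -0.1492, 0.0252]
orientation: [-2.143, -2.291, 0.009]
force: [-6.1, 0.5, 4.7]
opening: 0.0778
```

Run:
```python
from meas import *
st(); to(1,0,21.5)
read_camera("wrist"); rect("coupon_center",.026)
```

```text
t 8.97 p [ 0.6057 -0.1492  0.0252] F [-6.1  0.5  4.7] op 0.0778
[[-0.067  0.998 -0.008]
 [ 0.998  0.067 -0.001]
 [-0.    -0.008 -1.   ]]
board-frame mm [-12.4  -0.4] z 25.2 tool y yaw rel board 0.002
to (1, 0, 21.5) [ 1.33  0.12 -0.37]
turn [ 0.001 -0.008 -0.002]
coupon_center 0.73 ((582.9197998046875, -143.03443908691406), (184.0410614013672, 92.92143249511719), 3.6899094581604004)
coupon_center 0.68 ((581.956298828125, -148.71804809570312), (30.392009735107422, 52.18382263183594), 2.9520413875579834)
```

The tip has crept up to 25 mm, so I'll lower it again before pushing further.

>>> apply_moves(commands=[-0.1, 0.02, -0.4, 0, -0.008, 0, 7.8, 0.3, 0.03, -0.15, 0, 0, 0, 7.8, 0.4, 0.04, -0.1, 0, 0, 0, 7.8])

```text
t: 9.45
tool_pos: [0.612, -0.1491, 0.0214]
orientation: [2.145, 2.293, -0.001]
force: [-5.1, 0.2, 6.4]
opening: 0.0777
```

Run:
```python
from meas import *
st(); to(1,0,21.5)
read_camera("wrist"); rect("coupon_center",.026)
```

```text
t 9.45 p [ 0.612  -0.1491  0.0214] F [-5.1  0.2  6.4] op 0.0777
[[-0.067  0.998  0.001]
 [ 0.998  0.067 -0.002]
 [-0.002  0.001 -1.   ]]
board-frame mm [-6.  -0.7] z 21.4 tool y yaw rel board 0.002
to (1, 0, 21.5) [0.7  0.12 0.01]
turn [ 0.002  0.001 -0.002]
coupon_center 0.88 ((588.5852661132812, -148.21673583984375), (30.45836067199707, 51.83169937133789), 3.8473498821258545)
```

>>> apply_moves(commands=[0.4, 0.05, -0.05, 0, 0, 0, 7.8, 0.4, 0.05, -0.05, 0, 0, 0, 7.8])

```text
t: 9.8
tool_pos: [0.6178, -0.1486, 0.0213]
orientation: [-2.145, -2.293, 0.007]
force: [-24.1, -1.2, 17.9]
opening: 0.0778
```

Run:
```python
from meas import *
st(); to(1,0,21.5)
read_camera("wrist"); rect("coupon_center",.026)
```

```text
t 9.8 p [ 0.6178 -0.1486  0.0213] F [-24.1  -1.2  17.9] op 0.0778
[[-0.067  0.998 -0.004]
 [ 0.998  0.067 -0.002]
 [-0.002 -0.005 -1.   ]]
board-frame mm [-0.2 -0.6] z 21.3 tool y yaw rel board 0.002
to (1, 0, 21.5) [0.11 0.06 0.02]
turn [ 0.002 -0.004 -0.002]
coupon_center 0.76 ((593.58837890625, -147.8313446044922), (31.137205123901367, 52.82597732543945), 3.6311683654785156)
```

>>> apply_moves(commands=[0.2, 0.01, -0.05, 0, 0, 0, 7.8])

```text
t: 10.02
tool_pos: [0.6177, -0.1487, 0.0211]
orientation: [-2.143, -2.29, 0.012]
force: [-13.5, 0.9, 12.4]
opening: 0.0783
```

Run:
```python
from meas import *
st()
read_camera("wrist"); rect("coupon_center",.026); st()
```

```text
t 10.03 p [ 0.6177 -0.1487  0.0211] F [-13.5   0.9  12.4] op 0.0783
[[-0.066  0.998 -0.009]
 [ 0.998  0.066 -0.002]
 [-0.002 -0.009 -1.   ]]
board-frame mm [-0.3 -0.6] z 21.1 tool y yaw rel board 0.001
coupon_center 0.93 ((593.5553588867188, -148.028076171875), (30.82802391052246, 52.3214225769043), 4.042425155639648)
coupon_center 0.16 ((580.7901000976562, -141.9536590576172), (179.57980346679688, 89.82876586914062), 3.5100693702697754)
t 10.12 p [ 0.6177 -0.1486  0.021 ] F [-14.4  -0.2  13.4] op 0.0781
[[-0.066  0.998 -0.009]
 [ 0.998  0.066 -0.002]
 [-0.001 -0.01  -1.   ]]
board-frame mm [-0.3 -0.6] z 21.0 tool y yaw rel board 0.001
```

It no longer moves under load, so it's home against the stop. I'll ease back off the coupon, then let the tail up.

>>> apply_moves(commands=[-0.4, -0.03, 0, 0, -0.009, 0, 7.8, -0.2, -0.02, 0.4, 0, 0, 0, 7.8, 0, 0, 0.8, 0, 0, 0, 7.8, 0, 0, 1, 0, 0, 0, 7.8, 0, 0, 3, 0, 0, 0, 7.8, 0, 0, 5, 0, 0, 0, 7.8, 0, 0, 4, 0, 0, 0, 7.8])

```text
t: 11.0
tool_pos: [0.6097, -0.1482, 0.1653]
orientation: [-2.144, -2.291, 0.006]
force: [1.0, 0.4, -0.9]
opening: 0.0783
```

Run:
```python
from meas import *
st(); read_camera("wrist"); st()
p,d=read_camera("wrist"); rect("coupon_center",.026)
for q in ("stop","clip_tail","clip_nose","coupon_center"):
    for r in spot_point(q,"wrist")[:1]: X=w("wrist",r["point"]); print(q,round(r["conf"],2),X.round(4),(RB.T@(X[:2]-O)).round(4))
st()
cv2.imwrite("pics/w7.png",p)
u,v=px("wrist",[.605,-.149,.026]).astype(int); print(u,v)
c=p[max(0,v-90):v+90,max(0,u-120):u+120]; s,_=read_camera("side"); s=s[215:290,235:385]
a=cv2.resize(c,(720,540)) if c.shape[1]>0 else c
cv2.imwrite("pics/w7c.png",a); cv2.imwrite("pics/s7c.png",cv2.resize(s,None,fx=5,fy=5,interpolation=cv2.INTER_CUBIC))
```

```text
t 11.0 p [ 0.6097 -0.1482  0.1653] F [ 1.   0.4 -0.9] op 0.0783
[[-0.066  0.998 -0.005]
 [ 0.998  0.066 -0.   ]
 [ 0.    -0.005 -1.   ]]
board-frame mm [-8.3  0.3] z 165.3 tool y yaw rel board 0.001
t 11.05 p [ 0.6123 -0.149   0.1718] F [2.  0.3 4.2] op 0.0783
[[-0.066  0.998  0.002]
 [ 0.998  0.066 -0.003]
 [-0.003  0.002 -1.   ]]
board-frame mm [-5.8 -0.7] z 171.8 tool y yaw rel board 0.001
coupon_center 0.87 ((592.4444580078125, -147.03640747070312), (29.544466018676758, 52.065372467041016), 2.05735445022583)
coupon_center 0.67 ((418.47210693359375, -136.08261108398438), (51.162208557128906, 29.782123565673828), 11.839736938476562)
stop 0.66 [ 0.6084 -0.1497  0.0175] [-0.0097 -0.001 ]
clip_tail 0.69 [ 0.6472 -0.146   0.0238] [0.0293 0.0001]
clip_nose 0.63 [ 0.5911 -0.1488  0.0185] [-0.0269  0.0009]
coupon_center 0.75 [ 0.3965 -0.1422 -0.0013] [-0.2206  0.0201]
t 11.35 p [ 0.6086 -0.1479  0.1611] F [-0.3 -0.2  0. ] op 0.0785
[[-0.066  0.998 -0.009]
 [ 0.998  0.066  0.001]
 [ 0.002 -0.009 -1.   ]]
board-frame mm [-9.4  0.7] z 161.1 tool y yaw rel board 0.001
313 229
```

View pics/w7c.png

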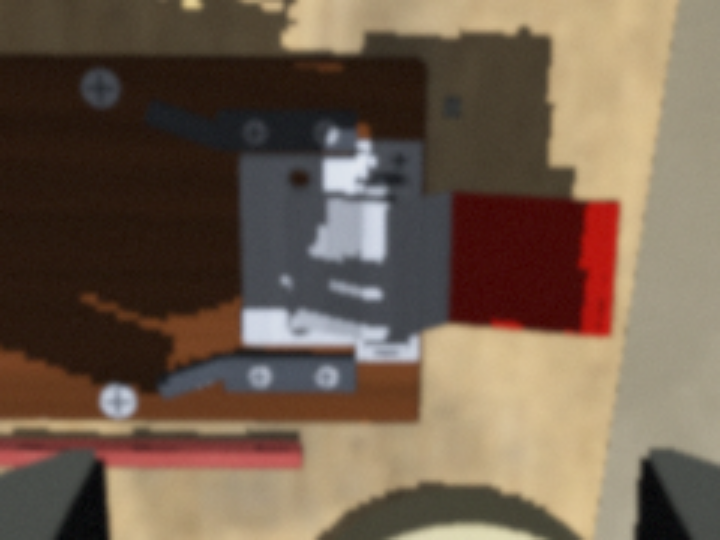

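View pics/s7c.png

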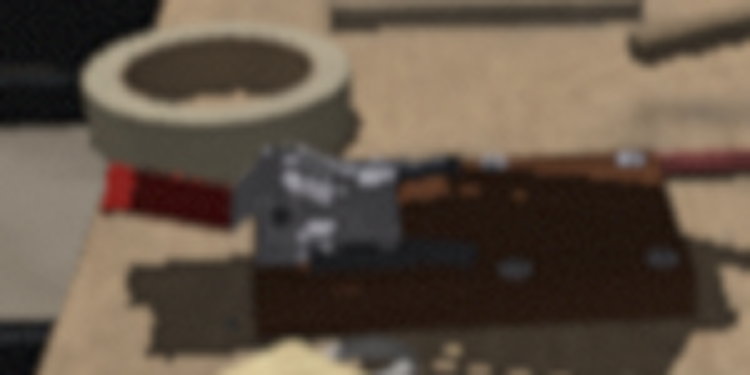

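The crop shows the coupon between the strips and under the nose, with its rear edge at about x=242 (board x of about -38 to -38.7 mm). The side view shows the tail at a middle angle, so the nose rests on the coupon. One last measurement with the arm settled.

>>> apply_moves(commands=[0, 0, 1, 0, 0, 0, 7.8, 0, 0, 0, 0, 0, 0, 7.8, 0, 0, 0, 0, 0, 0, 7.8, 0, 0, 0, 0, 0, 0, 7.8, 0, 0, 0, 0, 0, 0, 7.8])

```text
t: 12.02
tool_pos: [0.6075, -0.1475, 0.1693]
orientation: [-2.139, -2.286, 0.011]
force: [0.8, 0.4, 0.4]
opening: 0.0779
```

Run:
```python
from meas import *
read_camera("top")
for i in range(4): read_camera("wrist")
st(); p,d=read_camera("wrist"); rect("coupon_center",.026)
for q in ("stop","clip_tail","coupon_center"):
    for r in spot_point(q,"wrist")[:2]: X=w("wrist",r["point"]); print(q,round(r["conf"],2),X.round(4),(RB.T@(X[:2]-O)).round(4))
# clip angle from depth of tail: plane slope along board x
m=camera_model("wrist"); K=np.array(m["intrinsics"]); hsv=cv2.cvtColor(p,cv2.COLOR_BGR2HSV)
red=(hsv[:,:,1]>180)&((hsv[:,:,0]<8)|(hsv[:,:,0]>172))&(d>0)
v,u=np.nonzero(red); C=np.linalg.inv(K)@np.c_[u,v,np.ones_like(u)].T*d[v,u]; X=(m["R"].T@(C-np.array(m["t"])[:,None])).T
L=np.c_[(X[:,:2]-O)@RB,X[:,2]]; k=(L[:,0]>.012)&(L[:,0]<.06)&(abs(L[:,1])<.017); L=L[k]
A=np.linalg.lstsq(np.c_[L[:,0],np.ones(len(L))],L[:,2],rcond=None)[0]; print("tail slope",np.arctan(A[0]),"clip angle",.55-np.arctan(A[0]),len(L))
st()
for q in("padlock","pencil","tape"):
    for r in spot_point(q,"top")[:1]: print(q,round(r["conf"],2),w("top",r["point"]).round(3))
```

```text
t 12.28 p [ 0.6075 -0.1475  0.1694] F [-0.5 -0.3  0.3] op 0.0781
[[-0.066  0.998 -0.012]
 [ 0.998  0.066  0.002]
 [ 0.003 -0.012 -1.   ]]
board-frame mm [-10.4   1.2] z 169.4 tool y yaw rel board 0.001
coupon_center 0.66 ((593.0662841796875, -148.2698211669922), (30.013599395751953, 51.39482879638672), 2.8474886417388916)
coupon_center 0.61 ((416.3969421386719, -137.62802124023438), (51.42853927612305, 28.653898239135742), 14.383368492126465)
stop 0.92 [ 0.6092 -0.1502  0.0224] [-0.0089 -0.0016]
clip_tail 0.91 [ 0.6523 -0.148   0.0351] [ 0.0343 -0.0022]
coupon_center 0.88 [ 0.5897 -0.1461  0.0243] [-0.0281  0.0037]
coupon_center 0.79 [ 0.4018 -0.1401  0.0079] [-0.2152  0.0219]
tail slope 0.24925560460459312 clip angle 0.3007443953954069 2233
t 12.53 p [ 0.6075 -0.1475  0.1695] F [ 0.1  0.6 -0.2] op 0.0779
[[-0.066  0.998 -0.012]
 [ 0.998  0.066  0.002]
 [ 0.003 -0.012 -1.   ]]
board-frame mm [-10.4   1.1] z 169.5 tool y yaw rel board 0.001
padlock 0.87 [ 0.598 -0.058  0.004]
pencil 0.75 [ 0.516 -0.223 -0.001]
```

The clip angle is 0.30 and the bystanders haven't moved. The coupon x (-24.9) depends on my board origin, which is only good to about 2 mm, so I'll check it against the board's own edges in one image.

Run:
```python
from meas import *
p,d=read_camera("wrist"); st(); g=cv2.GaussianBlur(p,(0,0),.7).astype(float).sum(2)
inv=lambda X:(np.array(X)[:2]-O)@RB*1000
def scan(ly,z):
    xs=np.arange(-140,20,.5); uv=np.array([px("wrist",np.r_[O+RB@np.array([x,ly])/1000,z]) for x in xs]).astype(np.float32)
    val=cv2.remap(g.astype(np.float32),uv[:,0][None],uv[:,1][None],cv2.INTER_LINEAR)[0]
    dv=np.gradient(val); return xs,dv
for nm,z,lo,hi,lys in (("board rear",.018,-140,-122,(-40,-30,-20,0,20,40)),("board front",.018,3,17,(-44,-40,-36,36,40,44)),("coupon rear",.026,-46,-32,(-21,-15,-8,0,8,15,21))):
    o=[]
    for ly in lys:
        xs,dv=scan(ly,z); k=(xs>lo)&(xs<hi); i=np.abs(dv[k]).argmax(); o.append((ly,xs[k][i],round(float(dv[k][i]))))
    print(nm,[(a,float(b),c) for a,b,c in o])
cv2.imwrite("pics/w8.png",cv2.resize(p[140:320,150:450],None,fx=2.6,fy=2.6,interpolation=cv2.INTER_CUBIC))
```

```text
t 12.72 p [ 0.6075 -0.1475  0.1695] F [0.2 0.1 0. ] op 0.0778
[[-0.066  0.998 -0.012]
 [ 0.998  0.066  0.002]
 [ 0.003 -0.012 -1.   ]]
board-frame mm [-10.4   1.2] z 169.5 tool y yaw rel board 0.001
board rear [(-40, -129.0, 63), (-30, -133.0, -58), (-20, -133.0, -59), (0, -133.0, -19), (20, -133.0, -22), (40, -139.5, -58)]Traceback (most recent call last):
  File "<stdin>", line 11, in <module>
  File "<stdin>", line 5, in scan
  File "h.py", line 6, in px
    m=camera_model(name); c=np.array(m["R"])@np.array(X)+np.array(m["t"]); u=np.array(m["intrinsics"])@c; return u[:2]/u[2]
ValueError: time passes only in moves, steps and waits
```

Run:
```python
from meas import *
p,d=read_camera("wrist"); m=camera_model("wrist"); R,t,K=[np.array(m[k]) for k in("R","t","intrinsics")]
g=cv2.GaussianBlur(p,(0,0),.7).astype(np.float32).sum(2)
def row(ly,z,lo,hi):
    xs=np.arange(lo,hi,.5); X=np.c_[O+(np.c_[xs,xs*0+ly]/1000)@RB.T,xs*0+z]; c=(R@X.T).T+t; uv=(K@c.T).T; uv=(uv[:,:2]/uv[:,2:]).astype(np.float32)
    dv=np.gradient(cv2.remap(g,uv[:,0][None],uv[:,1][None],cv2.INTER_LINEAR)[0]); i=np.abs(dv).argmax(); return ly,float(xs[i]),int(dv[i])
for nm,z,lo,hi,lys in (("board rear",.018,-137,-127,(-30,-20,-10,0,10,20)),("board front",.018,3,17,(-44,-40,-36,36,40,44)),("coupon rear",.026,-46,-32,(-21,-15,-8,0,8,15,21))):
    print(nm,[row(ly,z,lo,hi) for ly in lys])
```

```text
board rear [(-30, -133.0, -56), (-20, -133.0, -59), (-10, -133.0, -40), (0, -133.0, -19), (10, -133.0, -19), (20, -133.0, -22)]
board front [(-44, 8.0, 49), (-40, 8.0, 52), (-36, 8.0, 53), (36, 8.5, 22), (40, 8.5, 21), (44, 8.5, 20)]
coupon rear [(-21, -40.0, 80), (-15, -40.0, 83), (-8, -40.0, 28), (0, -40.0, 28), (8, -40.0, 28), (15, -39.5, 27), (21, -40.0, 29)]
```

Against the board's own ends (which read -133 and +8.2, true values -132 and +10), the coupon's rear edge is at about -38.5. That puts its centre at about -23.5, which is home and square. Handing in.

```bash
python3 -c "
from plant import *
print(close_job())"
```

```text
the job is handed in; nothing more can be done
None
```

The coupon is loaded under the clip and the job was handed in at about 13 s of the 58 s. No verdict is reported.

I pushed the bare steel coupon up to the clip with closed fingers. One fingertip then held the red tail down while the other pushed the coupon under the nose. At the stop the force rose to about 24 N and the coupon would not move further. I eased back, let the tail up and moved clear.

**Last checks:**
- **Coupon position:** its centre is at x ≈ -23.5 mm, measured against the board's own edges. It is square to within about 0.02 rad and about 1–2 mm off the centre line.
- **Clip:** the angle worked out from the tail's slope is 0.30 rad, so the nose is resting on the coupon.
- **Bystanders:** the padlock and pencil read within about 4 mm of where they started. The top camera missed the tape in the last check; the side view showed it apparently undisturbed.
- **Robot:** the fingers were about 15 cm above the board, with no force on the tool.

**Checks that disagreed:**
- With my first estimate of the board's origin, the coupon's x read -24.9 mm. Correcting for the board's edges gave -23.5 mm.
- The network's own point for the partly hidden coupon read -28 mm. I set that aside in favour of the edge measurement and the stop contact.

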